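# Park the snap setter on the angled V block

### The arm

A 6-joint arm with a two-finger parallel gripper is mounted at the origin on a cart in front of the work surface, level with it; the furniture and walls round the work are solid. World frame = base frame: x ahead of the robot, y to its left, z up, the work surface at z = 0. Lengths are in m, angles in rad, forces in N, time in s.
With the tool pointing down it reaches from about 0.375 to 0.975 m from the base axis. Payload 3.8 kg.
Tool frame: the origin (TCP) lies on the mounting face of the last link; the fingertips stand 173 mm ahead of it and the grasp point (between the pads) lies ahead of it (manip.grasp_offset is the z of the grasp point in the tool frame, in m); z points along the fingers, y is the direction in which the jaws open and shut (so a half turn about z gives the same grasp; the last joint's range is limited). The gripper opens to 85 mm and grips with 20 to 120 N. Pads are 22 mm wide; open, the fingers measure 114 mm over their backs; the gripper's body (76 mm by 85 mm) begins 54 mm behind the grasp point. The pads swing forward as they close: fully open they stand 13 mm farther back than shut.
Start: joints at [1.105, 0.264, 1.604, -0, 1.274, -0.037], TCP at [0.281, 0.614, 0.405] pointing down, gripper open.
Joint ranges: [-2.63, 2.63], [-0.94, 2.18], [0.31, 2.57], [-1.31, 4.45], [0, 2.66], [-2.55, 2.55]. Speed limits (rad/s): [2.57, 2.57, 3.14, 3.14, 3.14, 3.14].

### API

Orientations are given as a 3x3 rotation matrix whose columns are the frame's x, y, z axes.
In Python, from bench import readout, optics, manip gives the robot as it stands.
- The arm moves only by the tool arm_command, never from a script. Its argument "increments" is a list of rows, each a list of 5 numbers: the shift along the tool's x, y, z in mm, then the turn about the tool's z in rad, then the closure, from 0 (fully open) to 1 (shut). A call has 1 to 20 rows; each row shifts and turns the commanded pose from where the row before left it, along the tool's axes as they then stand; what a row does not reach is not made up. A row lasts 1/10 s, in which the tool goes at most 50 mm and 8.59 degrees, less where a joint would pass 70% of its speed; a pose out of reach is approached as far as the arm can. A call is refused whole if a number of a shift passes 50 or a number of a turn 0.15, either way. A call with a gripper value outside its range is refused whole. The fingers move at their own pace and stop on an object; "newtons" is the grip in N (left out, the last holds). Time passes only in rows, so rows that do not move let the fingers close. It gives the time, the measured TCP pose, the force and the opening at its end, in the units of the state.
- readout.sense(): the state, without advancing time (a new reading comes with each control period).
- optics.grab_frame(name): name is "side" or "top" or "wrist"; returns the picture (384x512x3 uint8, red, green, blue); there is no depth.
- optics.camera_model(name): a dict with "fx", "fy", "cx", "cy" (pixels), "rvec" (rotation vector, rad) and "tvec" (3), from world to camera coordinates, as OpenCV has them; the wrist camera has in their place "T_tool_cam" (4x4, takes a point from camera to tool coordinates, whose origin is the TCP and whose axes are the flange's). Camera axes: x right, y down, z forward; pixel columns grow to the right and rows downward; lengths in m; the calibration is good to about 2 mm. A picture is of the moment at which its call begins: read the wrist's pose just before it. camera_model takes no time and is no camera call.
- manip.close_job(): hands the job in, once; it reports no verdict.
The state is a dict: "time": time; "joint_pos": joint angles; "qd": joint speeds; "joint_efforts": joint torques, N m; "eef_pos": TCP position; "eef_rot": TCP orientation; "contact_force": force on the tool from outside, world axes, zero at the start; "wrist_torque": the same for the moment, N m; "gripper_width": finger opening in m.
Only numpy, scipy, OpenCV 4.12 (cv2) and the standard library are available. Lean on these libraries where they do the work, as an engineer would, in place of code of your own. Each camera call takes 0.05 s, during which the arm holds its last target.

### The job

The snap setter, the steel rod with the thick black head, stands on the bench where it can only be taken from above. Park it in the groove of the angled V block, foot down against the stop at the bottom of the groove and leaning back along the groove with its head sticking out at the top, so that it can next be taken from the side. Leave the plain headless steel punch standing where it is.

Things in the scene. Friction and masses are not known exactly. Their poses are not given: they have to be found in the camera images.
- setter: Snap setter: loose steel rod 104 mm long, standing upright, 0.1 to 0.16 kg. Shank 16 mm in diameter; the top 18 mm (86 to 104 mm above the foot) is a thick black head, 21 mm in diameter. Centre of mass about 60 mm above the foot. Origin: centre of the foot's end face; z runs along the rod from foot to head. It stands left or right of the V block, with the punch on the other side.
- punch: Plain hole punch, to be left alone: steel rod 80 mm tall, 16 mm in diameter with two thin turned grooves and no head, standing upright and loose. Origin: centre of its foot; z along the rod, up.
- rest: Foot of the angled block: beech board 118 x 68 x 12 mm fixed to the bench (place and heading vary), which carries a steel V block. Origin: centre of its underside; x along its length, roughly away from the robot, z up. The V groove has two faces at 90 degrees, is 37 mm wide at the mouth, 68 mm long, and ends below in a flat stop plate square to it.
- cradle: The V groove. Origin: where the centre of the setter's foot lies when home on the stop plate (31 mm above the bench) with the shank touching both groove faces. z runs up the groove, the rod's axis when home; it leans 35 degrees from vertical towards the robot. y is level across the groove, x points out of its open side. The block ends at z = 68 mm: the top 36 mm of the seated rod stands free.

How it is judged:
At the end, for the whole second after the job is handed in: The setter is at rest in the groove: the centre of its foot within 12 mm of its home point on the stop plate and its axis within 10 degrees of the groove's; the punch still stands where it was, within 30 mm (distance between setter and cradle below 0.012 m and angle between the z axis of setter and the z axis of cradle, either way round below 0.175 rad and linear speed of setter below 0.02 m/s and angular speed of setter below 0.2 rad/s); the robot touches nothing.
It fails at once if the punch is knocked over or carried off (tilted over 30 degrees or moved over 30 mm) (angle between punch's own z axis and vertical above 0.52 rad or distance of punch from where it was at the start of the episode above 0.03 m).
It also fails if it takes over 35 s, if anything falls off the work surface, if the arm or the gripper's body presses on something with over 40 N, if the wrist force passes 120 N, or if a joint passes its speed limit or range.

## Working session

There is one attempt and no reset: what is moved stays moved. The work goes in short steps, Python scripts to look and compute and a tool call to move; the robot and the scene stay as the last step left them, time stands still between calls to the robot, and variables do not carry over. Pictures are saved under pics/ and viewed, and the job is handed in when it is done.

Besides the shell and the picture viewer there is one more tool, called after "Emit:" as name(argument=value, ...), one argument or row to a line, values as JSON. arm_command: Moves the arm, as the interface text tells. Its arguments: {"type":"object","properties":{"increments":{"type":"array","items":{"type":"array","items":{"type":"number"}}},"newtons":{"type":"number"}},"required":["increments"]}

```bash
mkdir -p pics; ls
python3 - <<'E'
from bench import readout, optics, manip
import cv2
for n in ("side","top","wrist"):
    im=optics.grab_frame(n); cv2.imwrite(f"pics/{n}0.png",im[:,:,::-1]); print(n,optics.camera_model(n))
print(readout.sense(), manip.grasp_offset)
E
```

```text
pics
side {'fx': 463.73604249746745, 'fy': 463.73604249746745, 'cx': 252.51846621756735, 'cy': 184.51154881700265, 'rvec': array([ 2.06438136, -0.39299317,  0.24894902]), 'tvec': array([-0.44947638,  0.18323426,  0.88612229])}
top {'fx': 447.74830405150266, 'fy': 447.74830405150266, 'cx': 266.6932896017803, 'cy': 191.1812540323406, 'rvec': array([ 2.18999062, -2.20303486,  0.10630227]), 'tvec': array([0.09412038, 0.53078095, 1.27586952])}
wrist {'fx': 287.23573331834285, 'fy': 287.23573331834285, 'cx': 254.7450493647353, 'cy': 186.3217059093165, 'T_tool_cam': array([[ 1.85950044e-04, -9.46526523e-01, -3.22625954e-01,
         8.30655499e-02],
       [ 9.99998745e-01, -3.31551408e-04,  1.54907566e-03,
        -2.72065033e-04],
       [-1.57320829e-03, -3.22625837e-01,  9.46525274e-01,
         3.13018001e-02],
       [ 0.00000000e+00,  0.00000000e+00,  0.00000000e+00,
         1.00000000e+00]])}
{'time': 0.15, 'joint_pos': array([ 1.10507883e+00,  2.64598562e-01,  1.60504244e+00, -1.39935217e-05,
        1.27370952e+00, -3.68922365e-02]), 'qd': array([ 0.00121922, -0.00072016, -0.00352283, -0.00026091,  0.0010847 ,
       -0.00110932]), 'joint_efforts': array([-3.71471706e-04, -5.15909743e+01, -3.67959416e+01, -1.28710426e-04,
        8.08832177e-03, -2.28192096e-05]), 'eef_pos': array([0.28055109, 0.61365408, 0.40364498]), 'eef_rot': array([[-9.09456526e-01,  4.15798296e-01, -7.77437442e-04],
       [ 4.15799019e-01,  9.09455161e-01, -1.57665846e-03],
       [ 5.14725936e-05, -1.75716005e-03, -9.99998455e-01]]), 'contact_force': array([-0.10502231, -0.05900246,  1.69282715]), 'wrist_torque': array([0.01309871, 0.10610016, 0.01528958]), 'gripper_width': 0.08542049221676018} 0.1547
```

View pics/side0.png

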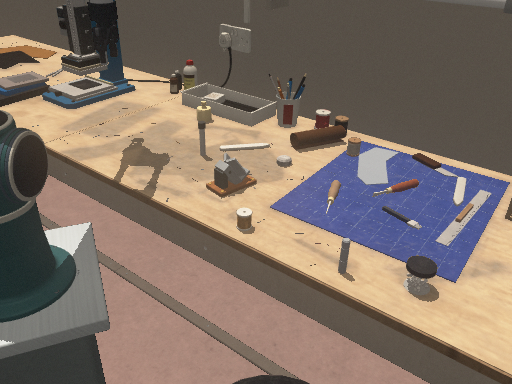

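View pics/top0.png

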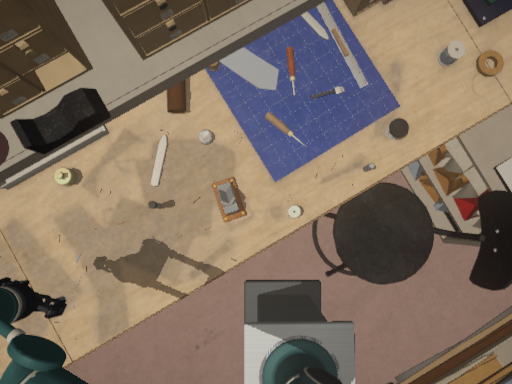

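View pics/wrist0.png

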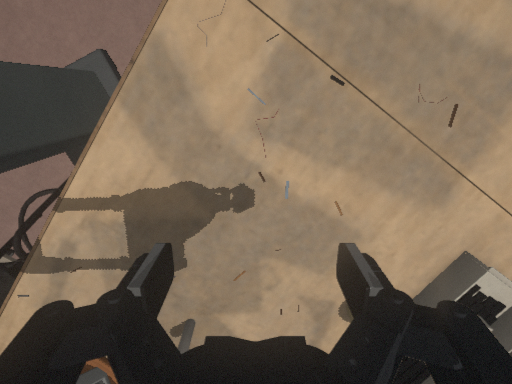

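Run:
```python
import cv2, numpy as np
s=cv2.imread("pics/side0.png");t=cv2.imread("pics/top0.png")
a=cv2.resize(s[95:200,165:265],(700,735)[::1],interpolation=cv2.INTER_CUBIC)
cv2.imwrite("pics/c1.png",cv2.resize(s[110:195,180:260],None,fx=7,fy=7,interpolation=cv2.INTER_CUBIC))
cv2.imwrite("pics/c2.png",cv2.resize(s[225:285,310:380],None,fx=7,fy=7,interpolation=cv2.INTER_CUBIC))
cv2.imwrite("pics/c3.png",cv2.resize(t[165:235,140:260],None,fx=6.5,fy=6.5,interpolation=cv2.INTER_CUBIC))
```

```text
(no output)
```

View pics/c1.png

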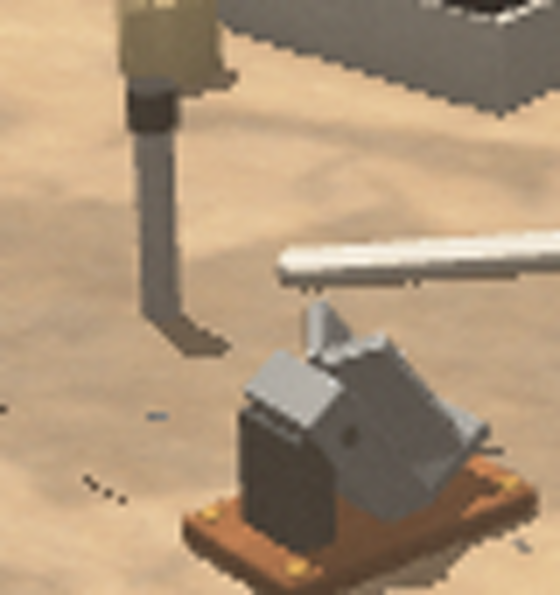

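View pics/c2.png

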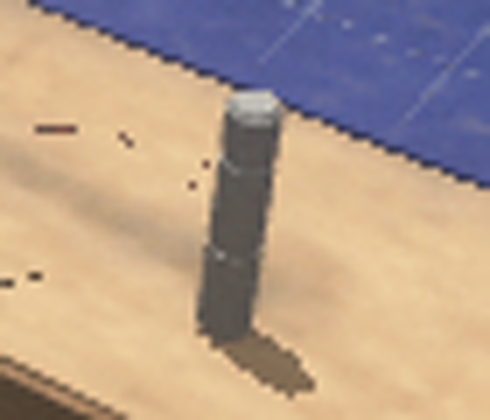

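View pics/c3.png

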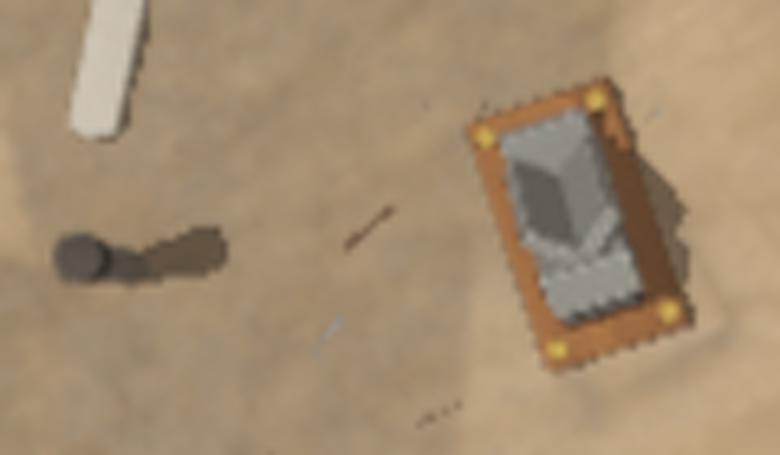

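```bash
cat > h.py <<'E'
import numpy as np, cv2
from bench import readout, optics, manip
def ray(n,uv,st=None):
    m=optics.camera_model(n)
    d=np.array([(uv[0]-m['cx'])/m['fx'],(uv[1]-m['cy'])/m['fy'],1.])
    if 'rvec' in m:
        R=cv2.Rodrigues(m['rvec'])[0]; return -R.T@m['tvec'],R.T@d
    st=st or readout.sense(); T=m['T_tool_cam']; R=st['eef_rot']
    return R@T[:3,3]+st['eef_pos'], R@T[:3,:3]@d
def onz(n,uv,z,st=None):
    o,d=ray(n,uv,st); return o+d*(z-o[2])/d[2]
def proj(n,P,st=None):
    m=optics.camera_model(n); P=np.atleast_2d(P).astype(float)
    if 'rvec' in m: R=cv2.Rodrigues(m['rvec'])[0]; c=P@R.T+m['tvec']
    else:
        st=st or readout.sense(); T=m['T_tool_cam']; c=((P-st['eef_pos'])@st['eef_rot']-T[:3,3])@T[:3,:3]
    return c[:,:2]/c[:,2:]*[m['fx'],m['fy']]+[m['cx'],m['cy']]
E
python3 - <<'E'
from h import *
np.set_printoptions(precision=4,suppress=True)
t=lambda x,y:(140+(x+.5)/6.5-.5,165+(y+.5)/6.5-.5)
s=lambda x,y:(180+(x+.5)/7-.5,110+(y+.5)/7-.5)
print("setter top",onz("top",t(80,257),.104)," side head",onz("side",s(154,88),.104),"side foot",onz("side",s(161,312),0))
B=[onz("top",t(*c),.012) for c in [(470,130),(607,78),(692,325),(555,370)]]
print("board",np.array(B),[np.linalg.norm(B[i]-B[i-1]) for i in range(4)],np.mean(B,0))
d=(B[0]+B[1]-B[2]-B[3]);print("yaw",np.arctan2(d[1],d[0]))
# side view of board: corners visible: left (183,520), right (537,497)
for c in [(183,517),(537,492),(285,590)]: print(onz("side",s(*c),.012))
print("punch",onz("side",(310+225/7,225+335/7),0),onz("side",(310+252/7,225+100/7),.08), onz("top",(370,167),.08))
E
```

```text
setter top [0.492  0.4005 0.104 ]  side head [0.488  0.3957 0.104 ] side foot [0.4889 0.4025 0.    ]
board [[0.5517 0.2495 0.012 ]
 [0.5748 0.1885 0.012 ]
 [0.4643 0.151  0.012 ]
 [0.4448 0.2117 0.012 ]] [np.float64(0.11347754056799005), np.float64(0.06521157654191535), np.float64(0.11669632566892842), np.float64(0.06383682596763708)] [0.5089 0.2002 0.012 ]
yaw 0.3335885504316418
[0.4404 0.2117 0.012 ]
[0.5699 0.1834 0.012 ]
[0.4589 0.149  0.012 ]
punch [ 0.5938 -0.205   0.    ] [ 0.594  -0.2017  0.08  ] [ 0.5927 -0.1949  0.08  ]
```

Emit:
arm_command(
  increments=[
    [0, 0, 0, -0.127, 0],
    [0, 0, 0, -0.127, 0],
    [0, 0, 0, -0.127, 0],
    [0, 0, 0, -0.127, 0],
    [0, 0, 0, -0.127, 0],
    [0, 0, 0, -0.128, 0],
    [-8, -35, 0, 0, 0],
    [-8, -35, 0, 0, 0],
    [-8, -35, 0, 0, 0],
    [-8, -35, 0, 0, 0],
    [-8, -35, 0, 0, 0],
    [-8, -35, 0, 0, 0],
    [-8, -35, 0, 0, 0],
    [-8, -35, 0, 0, 0],
    [-8, -35, 0, 0, 0],
    [-8, -35, 0, 0, 0],
    [-8, -35, 0, 0, 0],
    [-8, -35, 0, 0, 0],
    [-8, -35, 0, 0, 0],
    [0, 0, 0, 0, 0],
  ],
)

```text
time: 2.15
eef_pos: [0.5298, 0.215, 0.4044]
eef_rot: [[-0.946, -0.324, 0.0], [-0.324, 0.946, -0.002], [0.0, -0.002, -1.0]]
contact_force: [-0.1, -0.0, -0.6]
gripper_width: 0.0856
```

Run:
```python
from h import *
np.set_printoptions(precision=4,suppress=True)
st=readout.sense(); im=optics.grab_frame("wrist")[:,:,::-1]; st2=readout.sense()
print(st['time'],st['eef_pos'],st2['eef_pos'],st['eef_rot'])
import pickle; pickle.dump(st,open("st1.pkl","wb")); cv2.imwrite("pics/w1.png",im)
print(proj("wrist",[[.507,.199,.012]],st))
```

```text
2.15 [0.5298 0.215  0.4044] [0.5289 0.2165 0.4043] [[-0.946  -0.3242  0.0005]
 [-0.3242  0.946  -0.0017]
 [ 0.0001 -0.0018 -1.    ]]
[[248.9457 135.7492]]
```

View pics/w1.png

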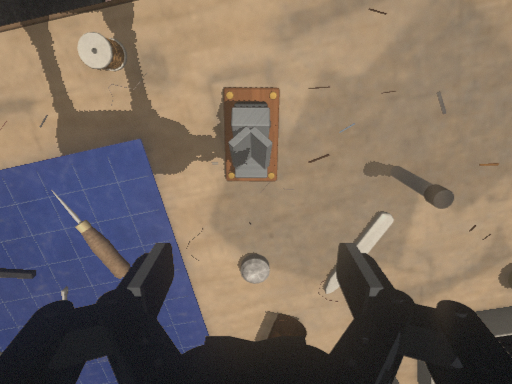

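Run:
```python
import cv2
t=cv2.imread("pics/w1.png")
cv2.imwrite("pics/c4.png",cv2.resize(t[80:188,215:287],None,fx=5.5,fy=5.5,interpolation=cv2.INTER_CUBIC))
cv2.imwrite("pics/c5.png",cv2.resize(t[155:215,360:460],None,fx=6,fy=6,interpolation=cv2.INTER_CUBIC))
```

```text
(no output)
```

View pics/c4.png

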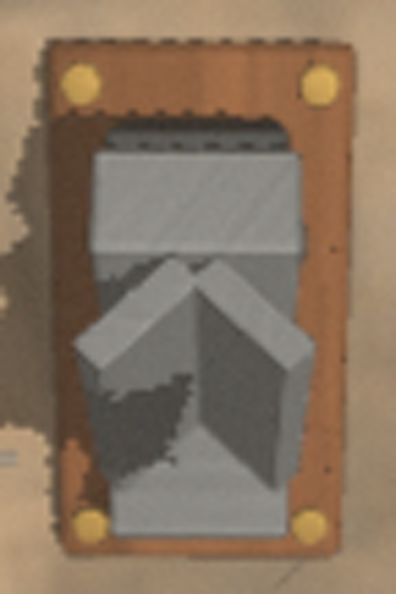

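View pics/c5.png

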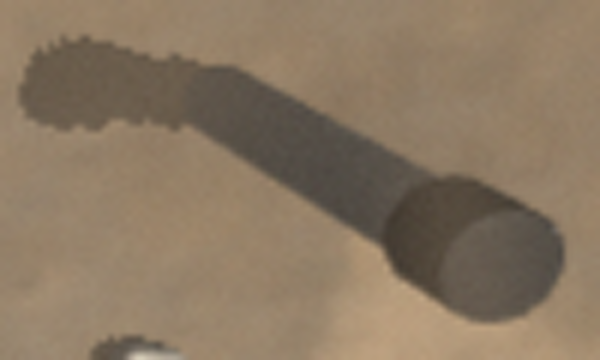

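```bash
cat > fit.py <<'E'
from h import *
import pickle
from scipy.optimize import least_squares
np.set_printoptions(precision=4,suppress=True)
st=pickle.load(open("st1.pkl","rb"))
c4=lambda x,y:(215+(x+.5)/5.5-.5,80+(y+.5)/5.5-.5)
c5=lambda x,y:(360+(x+.5)/6-.5,155+(y+.5)/6-.5)
S,C=np.sin(np.radians(35)),np.cos(np.radians(35))
def frame(yaw):
    h=np.array([np.cos(yaw),np.sin(yaw),0]);z=np.array([0,0,1.]);y=np.array([-np.sin(yaw),np.cos(yaw),0])
    return np.c_[C*h+S*z,y,-S*h+C*z]
L=np.array([[-.0113,0,0],[-.0113,0,.068],[.0072,-.0185,.068],[.0072,.0185,.068],[.0072,.0185,0]])
I=np.array([c4(198,422),c4(197,290),c4(98,370),c4(290,372),c4(277,488)])
f=lambda p:(proj("wrist",L@frame(p[2]).T+[p[0],p[1],.031],st)-I).ravel()
r=least_squares(f,[.52,.2,.33]);print("cradle",r.x,"\n",r.fun.reshape(-1,2))
B=np.array([onz("wrist",c4(*c),.012,st) for c in [(50,40),(353,45),(340,555),(68,552)]])
print(B,B.mean(0),[np.linalg.norm(B[i]-B[i-1]) for i in range(4)]); d=B[2]+B[3]-B[0]-B[1];print("yaw",np.arctan2(d[1],d[0]))
print("setter",onz("wrist",c5(502,252),.104,st),"foot",onz("wrist",c5(203,92),0.0,st), "underhead",onz("wrist",c5(446,222),.086,st))
h=frame(r.x[2]);rel=(r.x[:2]-B.mean(0)[:2]);print("cradle rel rest", rel@h[:2,1])
# top camera check
print("top cam proj of model pts (crop)",(proj("top",L@h.T+[r.x[0],r.x[1],.031])-[140,165])*6.5)
E
python3 fit.py
```

```text
cradle [0.5368 0.2114 0.3212] 
 [[ 0.0145 -0.3416]
 [-0.3896 -1.8444]
 [-1.2584  0.3422]
 [ 1.1113  0.3168]
 [ 0.6376  1.9165]]
[[0.4619 0.1522 0.012 ]
 [0.4416 0.2145 0.012 ]
 [0.5511 0.252  0.012 ]
 [0.5715 0.1901 0.012 ]] [0.5065 0.2022 0.012 ] [np.float64(0.11599997882454341), np.float64(0.06547835283637776), np.float64(0.11573058410777527), np.float64(0.06523625705146967)]
yaw 0.3314757667718795
setter [0.4872 0.3996 0.104 ] foot [0.4892 0.398  0.    ] underhead [0.4879 0.4015 0.086 ]
cradle rel rest -0.0008195564274444735
top cam proj of model pts (crop) [[557.6636 177.8482]
 [578.1624 256.1476]
 [607.1961 206.5807]
 [523.0649 234.9432]
 [504.9011 156.9607]]
```

Emit:
arm_command(
  increments=[
    [-3.6, 31, 0, 0, 0],
    [-3.6, 31, 0, 0, 0],
    [-3.6, 31, 0, 0, 0],
    [-3.6, 31, 0, 0, 0],
    [-3.6, 31, 0, 0, 0],
    [-3.6, 31, 0, 0, 0],
    [0, 0, 0, 0, 0],
    [0, 0, 25, 0, 0],
    [0, 0, 25, 0, 0],
    [0, 0, 25, 0, 0],
    [0, 0, 0, 0, 0],
    [0, 0, 0, 0, 0],
  ],
)

```text
time: 3.4
eef_pos: [0.4871, 0.4009, 0.3293]
eef_rot: [[-0.945, -0.328, -0.001], [-0.328, 0.945, -0.001], [0.002, -0.001, -1.0]]
contact_force: [0.7, 0.5, 1.0]
gripper_width: 0.0854
```

Run:
```python
from h import *
np.set_printoptions(precision=4,suppress=True)
st=readout.sense(); im=optics.grab_frame("wrist")[:,:,::-1]
print(st['time'],st['eef_pos'])
cv2.imwrite("pics/w2.png",im)
print(proj("wrist",[[.489,.400,.104],[.489,.4,0]],st), proj("wrist",[st['eef_pos']+st['eef_rot']@[0,0,.1547]],st))
```

```text
3.4 [0.4871 0.4009 0.3293]
[[252.9939 210.5637]
 [253.4436 171.7637]] [[255.0696 264.0093]]
```

View pics/w2.png

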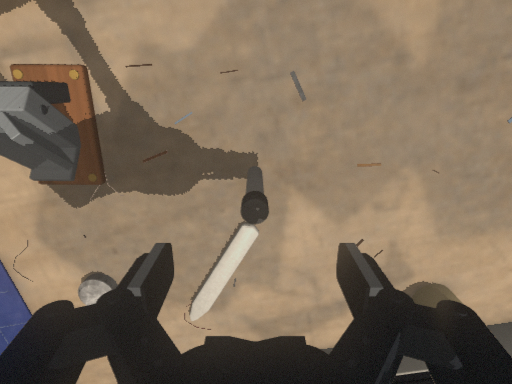

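Emit:
arm_command(
  increments=[
    [0.5, 0, 20, 0, 0],
    [0.5, 0, 20, 0, 0],
    [0, 0, 20, 0, 0],
    [0, 0, 18, 0, 0],
    [0, 0, 0, 0, 0],
    [0, 0, 0, 0, 0.6],
    [0, 0, 0, 0, 0.8],
    [0, 0, 0, 0, 1],
    [0, 0, 0, 0, 1],
    [0, 0, 0, 0, 1],
    [0, 0, 0, 0, 1],
    [0, 0, 0, 0, 1],
  ],
  newtons=40,
)

```text
time: 4.65
eef_pos: [0.487, 0.4009, 0.2528]
eef_rot: [[-0.945, -0.328, 0.002], [-0.328, 0.945, 0.001], [-0.002, 0.001, -1.0]]
contact_force: [-0.1, 0.0, 5.3]
gripper_width: 0.0197
```

Run:
```python
from h import *
np.set_printoptions(precision=4,suppress=True)
st=readout.sense(); im=optics.grab_frame("side")[:,:,::-1]; im2=optics.grab_frame("wrist")[:,:,::-1]
print(st['time'],st['eef_pos'],st['gripper_width'])
c=cv2.resize(im[70:170,150:260],None,fx=3.6,fy=3.6)
cv2.imwrite("pics/s3.png",np.hstack([cv2.resize(c,(396,360)),cv2.resize(im2,(400,360))]))
```

```text
4.65 [0.487  0.4009 0.2528] 0.019720674738264266
```

View pics/s3.png

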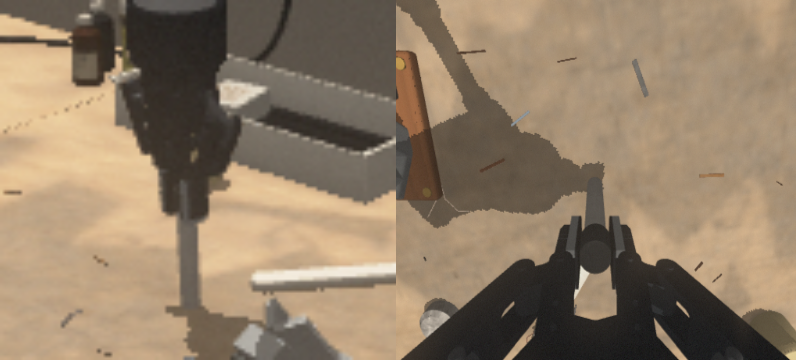

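Emit:
arm_command(
  increments=[
    [0, 0, -12, 0, 1],
    [0, 0, -24, 0, 1],
    [0, 0, -28, 0, 1],
    [0, 0, -28, 0, 1],
    [0, 0, -18, 0, 1],
    [0.8, -12, 0, 0, 1],
    [1.3, -20, 0, 0, 1],
    [1.7, -25, 0, 0, 1],
    [1.7, -26, 0, 0, 1],
    [1.7, -26, 0, 0, 1],
    [1.7, -26, 0, 0, 1],
    [1.7, -26, 0, 0, 1],
    [1.4, -20, 0, 0, 1],
    [1, -14.7, 0, 0, 1],
    [0, 0, 0, 0, 1],
    [0, 0, 0, 0, 1],
  ],
  newtons=60,
)

```text
time: 6.35
eef_pos: [0.5383, 0.2113, 0.361]
eef_rot: [[-0.945, -0.327, -0.001], [-0.327, 0.945, 0.0], [0.001, 0.001, -1.0]]
contact_force: [-0.3, 0.0, -0.4]
gripper_width: 0.019
```

```bash
cat > look.py <<'E'
from h import *
import sys,pickle
np.set_printoptions(precision=4,suppress=True)
k=sys.argv[1]
st=readout.sense(); w=optics.grab_frame("wrist")[:,:,::-1]; s=optics.grab_frame("side")[:,:,::-1]
print(st['time'],st['eef_pos'],st['gripper_width'],st['contact_force'])
pickle.dump(st,open(f"st_{k}.pkl","wb"))
cv2.imwrite(f"pics/raww{k}.png",w);cv2.imwrite(f"pics/raws{k}.png",s)
cv2.imwrite(f"pics/m{k}.png",np.hstack([cv2.resize(s[90:200,170:280],(400,400),interpolation=cv2.INTER_CUBIC),cv2.resize(w[60:300,136:376],(400,400),interpolation=cv2.INTER_CUBIC)]))
E
python3 look.py 4
```

```text
6.35 [0.5383 0.2113 0.361 ] 0.018984130444277155 [-0.2875  0.0254 -0.4434]
```

View pics/m4.png

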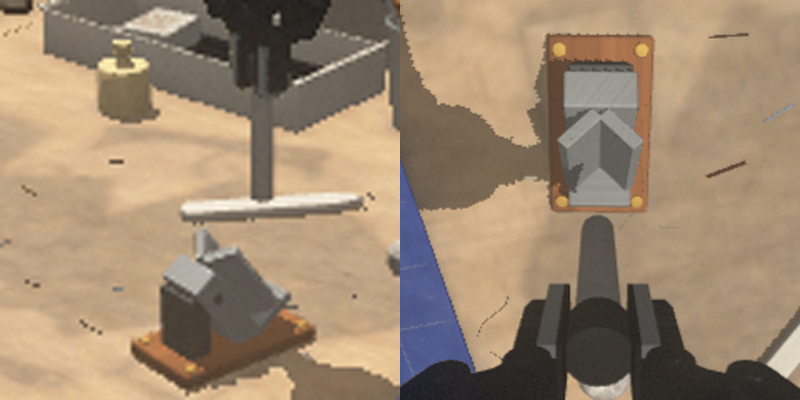

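Run:
```python
from h import *
import pickle
st=pickle.load(open("st_4.pkl","rb"))
im=cv2.imread("pics/raww4.png")
import importlib
S,C=np.sin(np.radians(35)),np.cos(np.radians(35)); yaw=.33
h=np.array([np.cos(yaw),np.sin(yaw),0]);z=np.array([0,0,1.]);y=np.array([-np.sin(yaw),np.cos(yaw),0])
F=np.c_[C*h+S*z,y,-S*h+C*z]
L=np.array([[-.0113,0,0],[-.0113,0,.068],[.0072,-.0185,.068],[.0072,.0185,.068],[.0072,.0185,0]])
p=proj("wrist",L@F.T+[.536,.211,.031],st)
o=np.array([205,70]);k=7
c=cv2.resize(im[70:195,205:310],None,fx=k,fy=k,interpolation=cv2.INTER_CUBIC)[:600*k//k]
c=cv2.resize(im[70:155+0,205:310],None,fx=k,fy=k,interpolation=cv2.INTER_CUBIC)
c=cv2.resize(im[110:195,205:310],None,fx=k,fy=k,interpolation=cv2.INTER_CUBIC)
for q in p: cv2.drawMarker(c,tuple(int(v) for v in (q-[205,110]+.5)*k),(0,0,255),0,14,1)
cv2.imwrite("pics/c6.png",c)
```

```text
(no output)
```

View pics/c6.png

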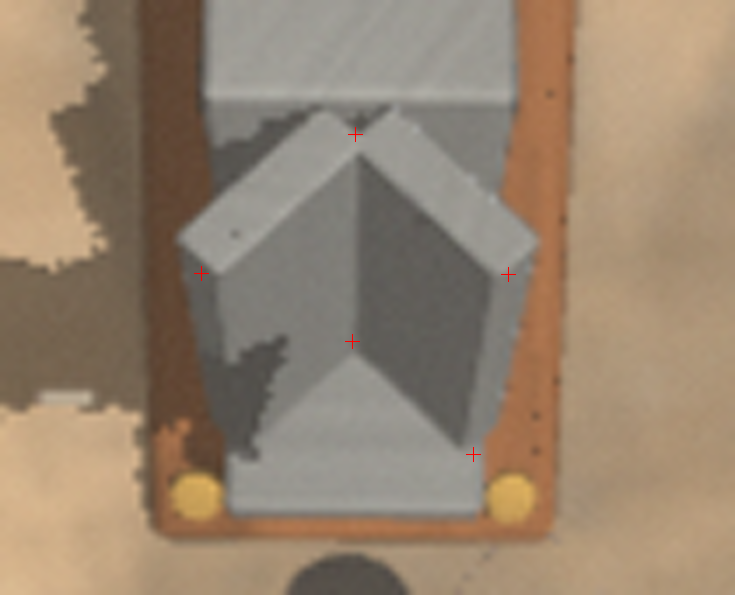

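Emit:
arm_command(
  increments=[
    [0, 0, 15, 0, 1],
    [0, 0, 20, 0, 1],
    [0, 0, 20, 0, 1],
    [0, 0, 10, 0, 1],
    [0, 0, 0, 0, 1],
    [0, 0, 0, 0, 1],
  ],
  newtons=40,
)

```text
time: 7.05
eef_pos: [0.5385, 0.2119, 0.2966]
eef_rot: [[-0.944, -0.329, -0.0], [-0.329, 0.944, -0.0], [0.0, 0.0, -1.0]]
contact_force: [0.7, 0.2, -1.1]
gripper_width: 0.0188
```

```bash
python3 look.py 5
```

```text
7.05 [0.5385 0.2119 0.2966] 0.018793098912683725 [ 0.6681  0.1784 -1.1295]
```

View pics/m5.png

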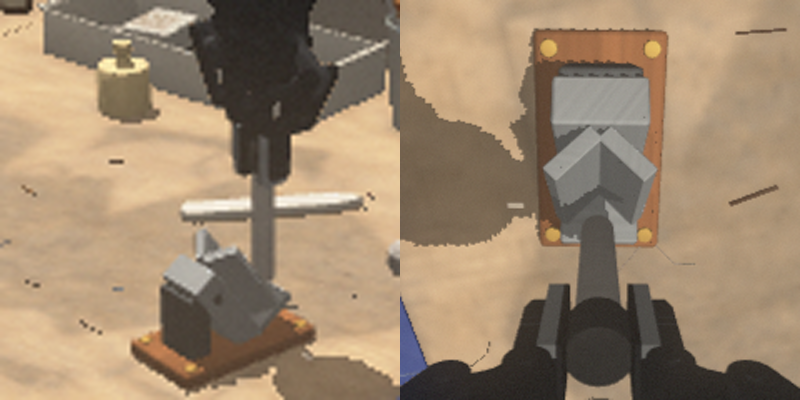

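```bash
cat > ov.py <<'E'
from h import *
import pickle,sys
k0=sys.argv[1]; cx,cy=float(sys.argv[2]),float(sys.argv[3]); fh=float(sys.argv[4]); th=float(sys.argv[5]) # foot offset along h from TCP, tilt deg
st=pickle.load(open(f"st_{k0}.pkl","rb")); im=cv2.imread(f"pics/raww{k0}.png")
S,C=np.sin(np.radians(35)),np.cos(np.radians(35)); yaw=.332
h=np.array([np.cos(yaw),np.sin(yaw),0]);z=np.array([0,0,1.]);y=np.array([-np.sin(yaw),np.cos(yaw),0])
F=np.c_[C*h+S*z,y,-S*h+C*z]
L=np.array([[-.0113,0,0],[-.0113,0,.068]])
k=6;o=[200,100]
c=cv2.resize(im[100:200,200:320],None,fx=k,fy=k,interpolation=cv2.INTER_CUBIC)
for q in proj("wrist",L@F.T+[cx,cy,.031],st): cv2.drawMarker(c,tuple(int(v) for v in (q-o+.5)*k),(0,0,255),0,14,1)
t=np.radians(th); ax=-np.sin(t)*h+np.cos(t)*z; e=np.cos(t)*h+np.sin(t)*z
g=st['eef_pos']-[0,0,.1548]; foot=g-.098*ax+fh*h
a=np.linspace(0,6.28,40)[:,None]
for s in (0,.03):
  P=proj("wrist",foot+s*ax+.008*(np.cos(a)*e+np.sin(a)*y),st)
  cv2.polylines(c,[((P-o+.5)*k).astype(int)],True,(0,255,0),1)
rel=foot-[cx,cy,.031]; print("foot rel home h,y,z mm",1e3*rel@h,1e3*rel@y,1e3*rel[2])
cv2.imwrite(f"pics/ov{k0}_{sys.argv[4]}_{th:.0f}.png",c)
E
python3 ov.py 5 .538 .2117 0 3
```

```text
foot rel home h,y,z mm 5.684633835783917 -0.002892669009325294 12.917875440927498
```

View pics/ov5_0_3.png

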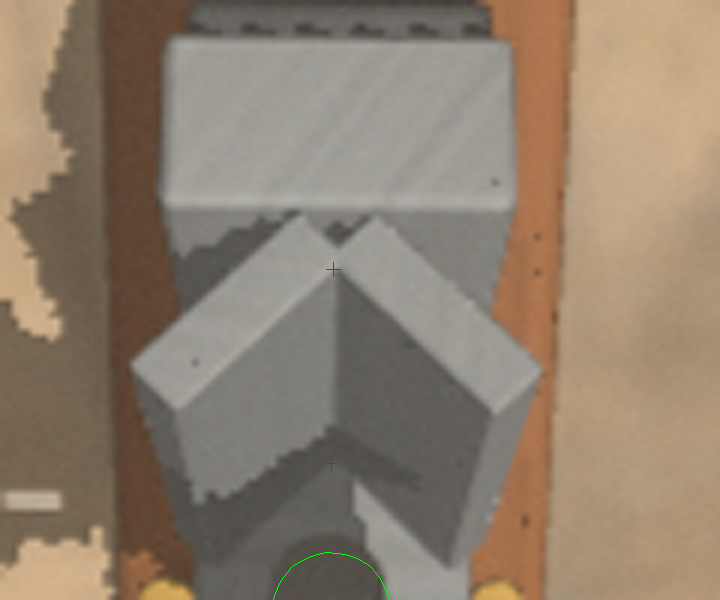

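Emit:
arm_command(
  increments=[
    [0, 0, 2.5, 0, 1],
    [0, 0, 2, 0, 1],
    [6, 0, 1, 0, 1],
    [6, 0, 1.5, 0, 1],
    [6, 0, 1.5, 0, 1],
    [0, 0, 0, 0, 1],
  ],
  newtons=20,
)

```text
time: 7.75
eef_pos: [0.5217, 0.2058, 0.2894]
eef_rot: [[-0.945, -0.328, 0.003], [-0.328, 0.945, 0.002], [-0.004, 0.0, -1.0]]
contact_force: [3.1, 1.8, 2.3]
gripper_width: 0.0191
```

```bash
python3 look.py 6
```

```text
7.75 [0.5217 0.2058 0.2894] 0.019053952711194765 [3.1323 1.7544 2.2507]
```

View pics/m6.png

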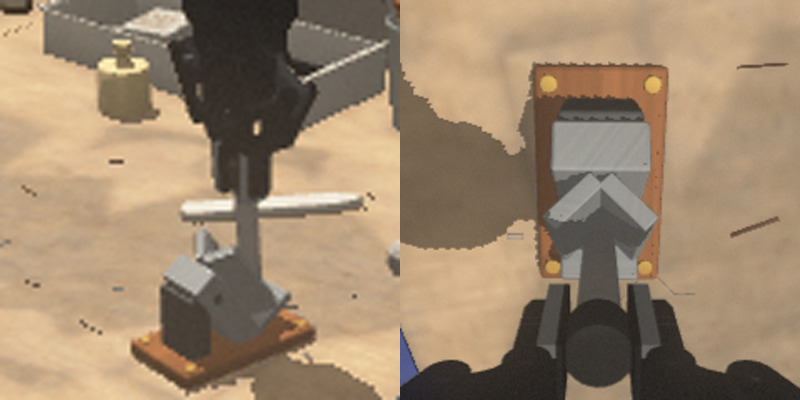

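Tilting works: the foot is held in the groove and the rod pivots in the pads. Contact force is only about 4 N, so I'm continuing the arc.

Emit:
arm_command(
  increments=[
    [6, 0, 2, 0, 1],
    [6, 0, 2.3, 0, 1],
    [5, 0, 2.3, 0, 1],
    [5, 0, 2.7, 0, 1],
    [0, 0, 0, 0, 1],
  ],
)

```text
time: 8.35
eef_pos: [0.5008, 0.1983, 0.2795]
eef_rot: [[-0.945, -0.328, 0.001], [-0.328, 0.945, 0.0], [-0.001, -0.0, -1.0]]
contact_force: [2.3, 1.2, 3.9]
gripper_width: 0.0191
```

```bash
python3 look.py 7
```

```text
8.35 [0.5008 0.1983 0.2795] 0.019109704138724287 [2.2962 1.1923 3.8831]
```

View pics/m7.png

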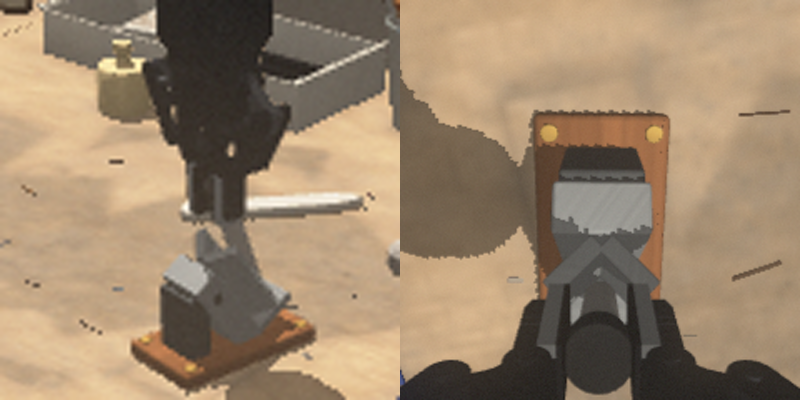

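Emit:
arm_command(
  increments=[
    [4.5, 0, 2.9, 0, 1],
    [4.5, 0, 3.2, 0, 1],
    [4, 0, 3.2, 0, 1],
    [2.5, 0, 2.4, 0, 1],
    [0, 0, 0, 0, 1],
    [0, 0, 0, 0, 1],
  ],
)

```text
time: 9.05
eef_pos: [0.486, 0.1933, 0.2673]
eef_rot: [[-0.945, -0.328, -0.0], [-0.328, 0.945, -0.0], [0.0, -0.0, -1.0]]
contact_force: [0.6, 1.9, 5.8]
gripper_width: 0.0186
```

```bash
python3 look.py 8
```

```text
9.05 [0.486  0.1933 0.2673] 0.018576550054575175 [0.6189 1.9351 5.7697]
```

View pics/m8.png

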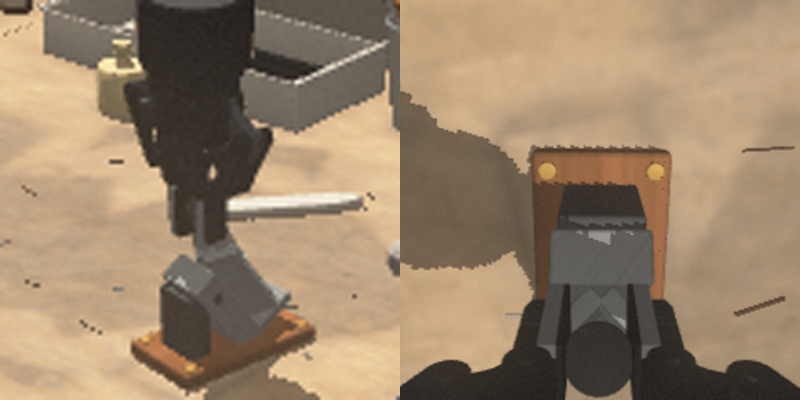

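Emit:
arm_command(
  increments=[
    [0, 0, 0, 0, 0.7],
    [0, 0, 0, 0, 0.5],
    [0, 0, 0, 0, 0.2],
    [0, 0, 0, 0, 0],
    [0, 0, 0, 0, 0],
    [0, 0, -15, 0, 0],
    [0, 0, -30, 0, 0],
    [0, 0, -30, 0, 0],
    [0, 0, -30, 0, 0],
    [0, 0, 0, 0, 0],
    [0, 0, 0, 0, 0],
  ],
)

```text
time: 10.25
eef_pos: [0.4864, 0.1934, 0.3742]
eef_rot: [[-0.945, -0.328, 0.003], [-0.328, 0.945, 0.001], [-0.003, -0.0, -1.0]]
contact_force: [-0.5, 0.1, -0.3]
gripper_width: 0.0854
```

```bash
python3 look.py 9
```

```text
10.25 [0.4864 0.1934 0.3742] 0.08539446251694212 [-0.4836  0.1075 -0.2571]
```

View pics/m9.png

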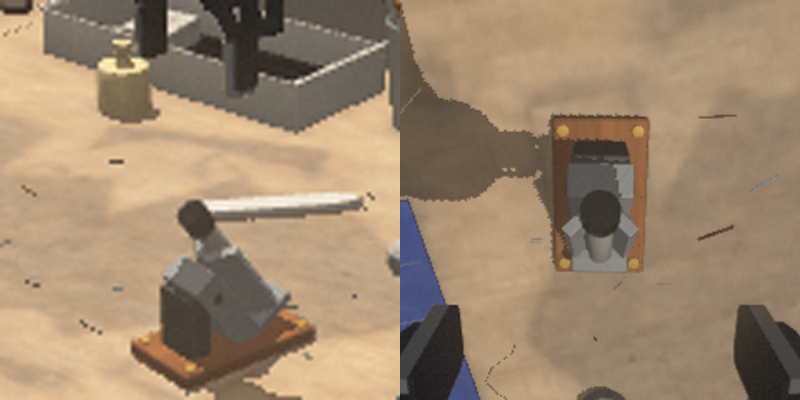

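Run:
```python
from h import *
import pickle
st=pickle.load(open("st_9.pkl","rb"))
S,C=np.sin(np.radians(35)),np.cos(np.radians(35)); yaw=.332
h=np.array([np.cos(yaw),np.sin(yaw),0]);z=np.array([0,0,1.]);y=np.array([-np.sin(yaw),np.cos(yaw),0])
x,a=C*h+S*z,-S*h+C*z; o=np.array([.538,.2117,.031]); t=np.linspace(0,6.28,40)[:,None]
w=cv2.imread("pics/raww9.png"); s=cv2.imread("pics/raws9.png"); out=[]
for n,im,(u,v) in (("wrist",w,(215,120)),("side",s,(205,135))):
    k=7; W,H=(80,100) if n=="wrist" else (57,100)
    k=5 if n=="wrist" else 7
    W,H=(80,110) if n=="wrist" else (56,78)
    c=cv2.resize(im[v:v+H,u:u+W],None,fx=k,fy=k,interpolation=cv2.INTER_CUBIC)
    for l,r,co in ((0,.008,(0,0,255)),(.086,.0105,(0,255,0)),(.104,.0105,(0,255,0))):
        P=proj(n,o+l*a+r*(np.cos(t)*x+np.sin(t)*y),st); cv2.polylines(c,[((P-[u,v]+.5)*k).astype(int)],True,co,1)
    out.append(c[:546])
H=max(i.shape[0] for i in out); cv2.imwrite("pics/chk.png",np.hstack([cv2.copyMakeBorder(i,0,H-i.shape[0],0,0,0) for i in out]))
p=cv2.imread("pics/side0.png"); print("punch region diff",np.abs(p[225:285,310:380].astype(int)-s[225:285,310:380]).mean())
```

```text
punch region diff 1.602063492063492
```

View pics/chk.png

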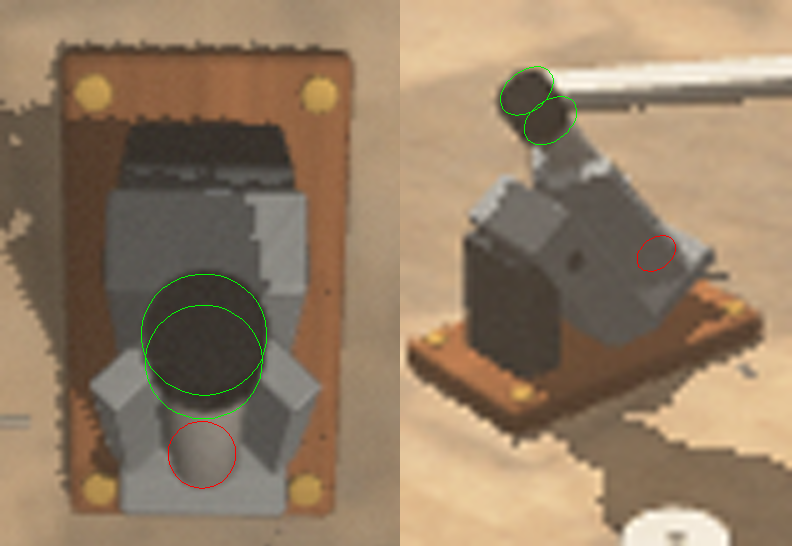

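The predicted home outlines fit the rod in both views to about 1–3 px. The foot is on the stop plate at about (203,455) in the enlarged wrist crop, and the head circles coincide. The punch area is unchanged and the gripper is clear, so I'm handing in.

```bash
python3 -c "
from bench import manip,readout
print(readout.sense()['contact_force'],manip.close_job())"
```

```text
the job is handed in; nothing more can be done
[-0.13691486 -1.00134419  0.14394148] None
```

The setter is parked in the V groove, foot down on the stop and leaning back along the groove with its head sticking out at the top. I gripped it by the head from above and carried it upright to the block. With its foot held by the groove, I swung the head back through about 35 degrees at 20 N grip (contact force under about 7 N). I then opened the fingers and rose clear. I handed the job in at about 10.4 s.

- **Setter:** its outlines, projected at the home pose, matched the side and wrist views to about 1–3 pixels (roughly 3 mm), inside the 12 mm and 10 degree limits. I took one picture after release, so "at rest" is not measured over time.
- **Punch and gripper:** the area round the punch looks the same as at the start. The gripper is fully open about 10 cm above the release point, and the contact force reads about zero.
- **Disagreements:** the first fit of the groove's position was about 2 mm off along the groove's heading, so I corrected it from a second wrist picture before placing the rod. The groove mouth also looked about 10% narrower than its stated 37 mm, so I relied on the groove's root line instead.

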